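# Find the medicine box whose catch still gives, and put the pills in it

## Task

Two alike medicine boxes stand here, and one catch has become too stiff: a good catch clicks and lets its lid spring open at a push of no more than 12 N. Push down the ridge of the left-hand box's catch (the robot's left, the lamp's side) until it clicks or until you have reached 12 N; if it holds at 12 N, leave it and push the other one until it clicks; never load a catch with more than 18 N. Then gently stand the short pill jar upright on the floor of the box that opened, leave its lid open, let go, and disturb nothing else on the table.

Things in the scene. Friction and masses are not known exactly. Their poses are not given: they have to be found in the camera images.
- box_a: wooden medicine box fixed to the table, 130 (x) x 150 (y) x 50 mm high without its lid, walls 7 mm; origin at the centre of its underside; its x axis points from the catch side (facing the robot) to the lid's hinge, z up. Both boxes look alike, one stands on the left (+y) and one on the right (-y); in one of them, not known which, the catch is too stiff.
- box_a_in (a point): centre of the inner floor of box_a, 7 mm above the table; axes as the box; the open compartment is 116 (x) x 136 (y) mm, 43 mm deep
- lid_a (a joint): lid of box_a, 6 mm thick, hinged along its far (+x) top edge: 0 shut (its top 57 mm above the table), up to 1.8 rad open, leaning back past upright. A weak spring throws it open and keeps it open (within about 1 s) once the catch has snapped; while the catch is shut a hook holds the lid.
- catch_a (a joint): steel rocker catch at the middle of box_a's front: 0 shut, 0.42 rad open. Pushing its ridge down, the force grows from about a third of the release force to its peak at 5 mm down, fades by 8 mm, where the catch snaps on by itself to a hard stop (12 mm down, 0.42 rad) and stays; let go earlier, it returns. Peak: good about 7 N, stiff over 20 N.
- catch_a_ridge (a point): top of the round ridge (12 mm thick, 40 mm long along the box's y) by which catch_a is pushed down; 50 mm above the table when shut, 35 mm in front of the box's front face (100 mm from its origin along -x); axes as the box while shut. The hook nearer the box reaches 62 mm above the table. At 12 N a stiff catch's ridge is about 2 mm down.
- box_b: wooden medicine box fixed to the table, 130 (x) x 150 (y) x 50 mm high without its lid, walls 7 mm; origin at the centre of its underside; its x axis points from the catch side (facing the robot) to the lid's hinge, z up. Both boxes look alike, one stands on the left (+y) and one on the right (-y); in one of them, not known which, the catch is too stiff.
- box_b_in (a point): centre of the inner floor of box_b, 7 mm above the table; axes as the box; the open compartment is 116 (x) x 136 (y) mm, 43 mm deep
- lid_b (a joint): lid of box_b, 6 mm thick, hinged along its far (+x) top edge: 0 shut (its top 57 mm above the table), up to 1.8 rad open, leaning back past upright. A weak spring throws it open and keeps it open (within about 1 s) once the catch has snapped; while the catch is shut a hook holds the lid.
- catch_b (a joint): steel rocker catch at the middle of box_b's front: 0 shut, 0.42 rad open. Pushing its ridge down, the force grows from about a third of the release force to its peak at 5 mm down, fades by 8 mm, where the catch snaps on by itself to a hard stop (12 mm down, 0.42 rad) and stays; let go earlier, it returns. Peak: good about 7 N, stiff over 20 N.
- catch_b_ridge (a point): top of the round ridge (12 mm thick, 40 mm long along the box's y) by which catch_b is pushed down; 50 mm above the table when shut, 35 mm in front of the box's front face (100 mm from its origin along -x); axes as the box while shut. The hook nearer the box reaches 62 mm above the table. At 12 N a stiff catch's ridge is about 2 mm down.
- pill_jar: short brown-glass pill jar with a white cap, 42 mm diameter, 85 mm high, 0.08 to 0.17 kg, standing to the right of the boxes; origin at the centre of its underside, z up
- syrup_bottle: tall bottle of the same brown glass with a white cap, 52 mm diameter, 140 mm high; not the one to be put away; loose bystander, origin at the centre of its underside
- ring_dish: small low white dish, 64 mm across, 22 mm high; loose bystander, origin at the centre of its underside
- cream_tin: flat round metal tin, 60 mm diameter, 25 mm high; loose bystander, origin at the centre of its underside
- mug: blue mug, 80 mm across without its handle, 90 mm high; loose bystander, origin at the centre of its underside
- alarm_clock: small white alarm clock, 45 x 100 x 76 mm high; loose bystander, origin at the centre of its underside
- paperback: paperback lying flat, 178 x 113 x 24 mm; loose bystander, origin at the centre of its underside
- glasses_case: brown spectacle case lying flat, 160 x 60 x 35 mm; loose bystander, origin at the centre of its underside
Things that resemble listed ones, but are neither listed nor needed, are in the scene too. Leave any blue or pink look-alike of the box_a alone.

How it is judged:
On the way, in this order (a step that is already met when the one before it is completed fails the run):
1. the left-hand box's catch has been tested first: it has clicked open, or it has been pushed with at least 10 N (((world y of box_a above 0.06 m and (value of joint catch_a above 0.3 rad or contact force between the fingers and catch_a above 10 N)) or (world y of box_b above 0.06 m and (value of joint catch_b above 0.3 rad or contact force between the fingers and catch_b above 10 N)))), for 0.04 s.
2. the pill jar is inside the box whose catch has clicked and whose lid is open (((value of joint catch_a above 0.3 rad and value of joint lid_a above 1.2 rad and x of pill_jar in the frame of box_a_in between -0.05 and 0.05 m and y of pill_jar in the frame of box_a_in between -0.06 and 0.06 m and z of pill_jar in the frame of box_a_in below 0.008 m) or (value of joint catch_b above 0.3 rad and value of joint lid_b above 1.2 rad and x of pill_jar in the frame of box_b_in between -0.05 and 0.05 m and y of pill_jar in the frame of box_b_in between -0.06 and 0.06 m and z of pill_jar in the frame of box_b_in below 0.008 m))), for 0.2 s.
At the end, for the whole second after the job is handed in: The pill jar stands at rest and upright (within 0.15 rad) on the floor of the box whose catch has clicked open (its origin within 50 mm along x and 60 mm along y of the middle of the inner floor, less than 8 mm above it), released, and that box's lid is open by more than 1.2 rad (((value of joint catch_a above 0.3 rad and value of joint lid_a above 1.2 rad and x of pill_jar in the frame of box_a_in between -0.05 and 0.05 m and y of pill_jar in the frame of box_a_in between -0.06 and 0.06 m and z of pill_jar in the frame of box_a_in below 0.008 m) or (value of joint catch_b above 0.3 rad and value of joint lid_b above 1.2 rad and x of pill_jar in the frame of box_b_in between -0.05 and 0.05 m and y of pill_jar in the frame of box_b_in between -0.06 and 0.06 m and z of pill_jar in the frame of box_b_in below 0.008 m)) and angle between pill_jar's own z axis and vertical below 0.15 rad and linear speed of pill_jar below 0.03 m/s); the robot touches nothing.
It fails at once if a catch is loaded with more than 18 N (contact force between any of the fingers, the arm and catch_a above 18 N or contact force between any of the fingers, the arm and catch_b above 18 N).
It fails at once if the pill jar is banged into a box with more than 40 N (contact force between pill_jar and box_a above 40 N or contact force between pill_jar and box_b above 40 N).
It fails at once if the pill jar is tipped over (more than 1 rad) (angle between pill_jar's own z axis and vertical above 1 rad).
It fails at once if another thing on the table is moved by more than 30 mm (distance of any of syrup_bottle, ring_dish, cream_tin, mug, alarm_clock, paperback, glasses_case from where it was at the start of the episode above 0.03 m).
It also fails if it takes over 72 s, if anything falls off the work surface, if the arm or the gripper's body presses on something with over 40 N, if the wrist force passes 120 N, or if a joint passes its speed limit or range.

## Robot

A 7-joint arm with a two-finger parallel gripper is mounted at the origin on the work surface. World frame = base frame: x ahead of the robot, y to its left, z up, the work surface at z = 0. Lengths are in m, angles in rad, forces in N, time in s.
With the tool pointing down it reaches from about 0.425 to 1.025 m from the base axis. Payload 9.4 kg.
Tool frame: the origin (TCP) lies at the centre of the arm's flange, where the gripper is bolted on; the fingertips stand 173 mm ahead of it and the grasp point (between the pads) lies 155 mm ahead of it; z points along the fingers, y is the line along which they close (so a half turn about z gives the same grasp; the last joint's range is limited). The gripper opens to 85 mm and grips with 20 to 120 N. Pads are 22 mm wide; open, the fingers measure 114 mm over their backs; the gripper's body (76 mm by 85 mm) begins 54 mm behind the grasp point. The pads swing forward as they close: fully open they stand 13 mm farther back than shut.
Start: joints at [1.104, 0.599, -0.003, 1.599, 0.002, 0.943, -0.08], TCP at [0.276, -0.671, 0.405] pointing down, gripper open.
Joint ranges: [-2.57, 2.57], [-0.35, 1.97], [-1.29, 1.29], [0.11, 2.56], [-1.05, 4.19], [0.11, 1.86], [-2.63, 2.63]. Speed limits (rad/s): [2.22, 2.22, 3.01, 3.01, 3.14, 3.14, 3.14].

## Interface

Orientations are given as a unit quaternion [x, y, z, w].
In Python, from station import manip gives the robot as it stands.
- The arm moves only by the tool apply_moves, never from a script. Its arguments are lists of equal length, an entry for each row: "xyz": the shift along the world's x, y, z in cm, a list of three; "rot": the turn, a rotation vector about the world's x, y, z in rad, a list of three; "hand": the finger opening in cm, from 0 to 8.54. In form: {"xyz": [[x, y, z], ...], "rot": [[rx, ry, rz], ...], "hand": [hand, ...]}. A call has 1 to 10 rows; each row is the pose to reach, as a shift and turn from the pose commanded when the call began; what a row does not reach only later rows make up. A row lasts 1/12 s, in which the tool goes at most 41.7 mm and 7.16 degrees, less where a joint would pass 70% of its speed; a pose out of reach is approached as far as the arm can. A call with a gripper value outside its range is refused whole. The fingers move at their own pace and stop on an object; the grip force is fixed at half the most. Time passes only in rows, so rows that repeat a pose let the fingers close. It gives the time, the measured TCP pose, the force, the opening and the grip force at its end, in the units of the state.
- manip.sense(): the state, without advancing time (a new reading comes with each control period).
- manip.camera(name): name is "side" or "top" or "wrist"; returns the picture (384x512x3 uint8, red, green, blue); there is no depth.
- manip.camera_info(name): a dict with "intrinsics" (3x3 intrinsics, pixels), "T" (4x4, takes a point from camera to world coordinates); the wrist camera has in their place "mount" (4x4, takes a point from camera to tool coordinates, whose origin is the TCP and whose axes are the flange's). Camera axes: x right, y down, z forward; pixel columns grow to the right and rows downward; lengths in m; the calibration is good to about 2 mm. The wrist camera is an equidistant fisheye: a pixel r from the principal point sees the ray r / f radians off the axis. A picture is of the moment at which its call begins: read the wrist's pose just before it. camera_info takes no time and is no camera call.
- manip.sign_off(): hands the job in; it is judged then, once.
The state is a dict: "time_s": time; "joint_positions": joint angles; "qvel": joint speeds; "joint_efforts": joint torques, N m; "ee_pos": TCP position; "ee_rot": TCP orientation; "contact_force": force on the tool from outside, world axes, zero at the start; "ft_torque": the same for the moment, N m; "opening": finger opening in m; "finger_force": force on a finger pad.
Only numpy, scipy, OpenCV 4.12 (cv2) and the standard library are available. Lean on these libraries where they do the work, as an engineer would, in place of code of your own. Each camera call takes 0.05 s, during which the arm holds its last target. There are 200 camera calls.

## Working session

There is one attempt and no reset: what is moved stays moved. The work goes in short steps, Python scripts to look and compute and a tool call to move; the robot and the scene stay as the last step left them, time stands still between calls to the robot, and variables do not carry over. Pictures are saved under pics/ and viewed, at most 10 in all, crops included, and the job is handed in when it is done.

Besides the shell and the picture viewer there is one more tool, called as name(argument=value, ...), one argument or row to a line, values as JSON. apply_moves: Moves the arm, as the interface text tells. Its arguments: {"type":"object","properties":{"xyz":{"type":"array","items":{"type":"array","items":{"type":"number"}}},"rot":{"type":"array","items":{"type":"array","items":{"type":"number"}}},"hand":{"type":"array","items":{"type":"number"}}},"required":["xyz","rot","hand"]}

```bash
mkdir -p pics
python3 - <<'E'
from station import manip
import cv2,numpy as np
print(manip.sense())
for n in("top","side"):
    im=manip.camera(n); cv2.imwrite(f"pics/{n}0.png",im[:,:,::-1]); i=manip.camera_info(n); print(n,np.round(i["intrinsics"],1).tolist(),np.round(i["T"],4).tolist())
im=manip.camera("wrist");cv2.imwrite("pics/w0.png",im[:,:,::-1]);print(manip.camera_info("wrist"))
E
```

```text
{'time_s': 0.0, 'joint_positions': array([ 1.10431189,  0.60011569, -0.00256384,  1.60014611,  0.00181257,
        0.94291515, -0.07983756]), 'qvel': array([ 0.00048138, -0.00080775, -0.00059712,  0.00170536,  0.00089116,
       -0.00064735, -0.0004324 ]), 'joint_efforts': array([-2.00670879e-04, -7.76435351e+01,  1.56461611e+00, -2.58001238e+01,
        1.22651324e-02,  8.89873219e-03,  4.79501921e-06]), 'ee_pos': array([ 0.27542646, -0.670415  ,  0.40381747]), 'ee_rot': array([ 9.81063848e-01,  1.93682991e-01, -2.22922418e-04, -7.58990758e-04]), 'contact_force': array([ 0.22377247, -0.34949691,  0.65903677]), 'ft_torque': array([-0.05666014, -0.00416741,  0.07565152]), 'finger_force': 0.0, 'opening': 0.0858903212180583}
top [[371.1, 0.0, 250.4], [0.0, 371.1, 195.2], [0.0, 0.0, 1.0]] [[-0.0146, -0.9861, 0.1654, 0.3476], [-0.9998, 0.0125, -0.014, -0.0253], [0.0117, -0.1656, -0.9861, 1.244], [0.0, 0.0, 0.0, 1.0]]
side [[459.1, 0.0, 265.1], [0.0, 459.1, 188.1], [0.0, 0.0, 1.0]] [[-1.0, -0.0044, 0.0064, 0.5363], [-0.0077, 0.645, -0.7641, 0.9497], [-0.0007, -0.7641, -0.6451, 0.9106], [0.0, 0.0, 0.0, 1.0]]
{'intrinsics': array([[297.31863964,   0.        , 258.91564855],
       [  0.        , 297.31863964, 194.31607801],
       [  0.        ,   0.        ,   1.        ]]), 'mount': array([[-1.41270243e-03, -9.65811147e-01, -2.59242808e-01,
         6.62689724e-02],
       [ 9.99998945e-01, -1.27640723e-03, -6.94069808e-04,
         4.09315146e-04],
       [ 3.39440961e-04, -2.59243515e-01,  9.65811930e-01,
         3.13684854e-02],
       [ 0.00000000e+00,  0.00000000e+00,  0.00000000e+00,
         1.00000000e+00]])}
```

View pics/top0.png

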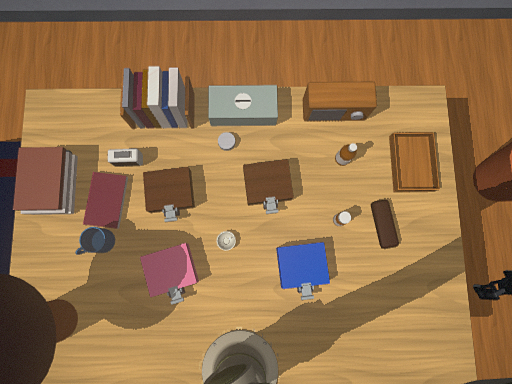

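View pics/side0.png

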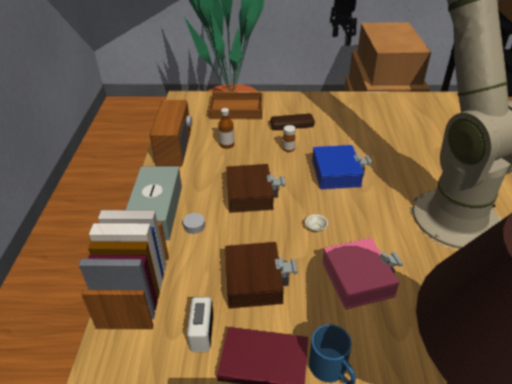

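The top view shows the brown boxes at about (168,190) on the left (+y) and (268,182) on the right. The blue one (303,265) and pink one (168,270) are look-alikes. Jar candidates are the short jar at top (343,218) / side (289,137), and the tall syrup bottle at top (347,152) / side (226,128). The short one fits the description. I'll check that in a close crop.

Run:
```python
import cv2,numpy as np
t=cv2.imread("pics/top0.png");s=cv2.imread("pics/side0.png")
a=cv2.resize(t[135:240,130:370],None,fx=3.3,fy=3.3,interpolation=cv2.INTER_CUBIC)[:, :792]
b=cv2.resize(s[100:310,210:310],None,fx=2.0,fy=2.0)  # side
c=cv2.resize(s[155:310,215:305],None,fx=3.,fy=3.,interpolation=cv2.INTER_CUBIC)
cv2.imwrite("pics/ca.png",a)
d=cv2.resize(s[100:310,205:310],None,fx=2.8,fy=2.8,interpolation=cv2.INTER_CUBIC);cv2.imwrite("pics/cb.png",d)
```

```text
(no output)
```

View pics/ca.png

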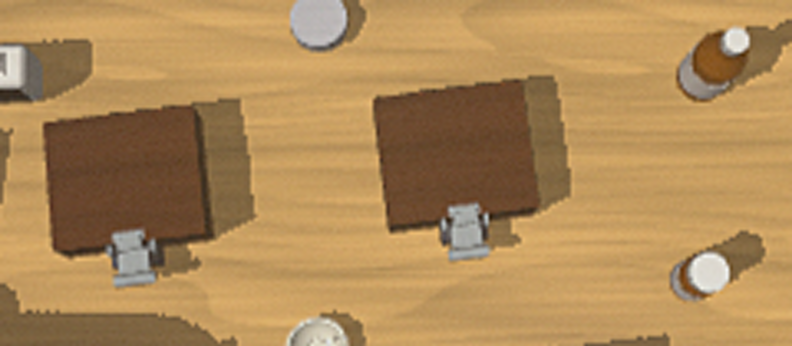

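View pics/cb.png

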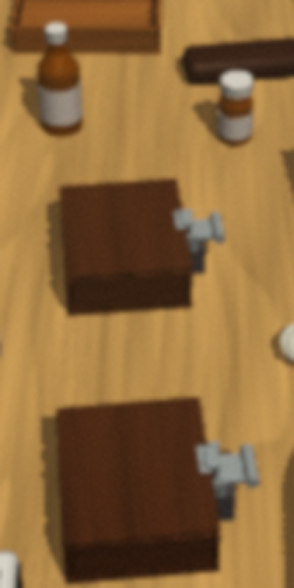

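The crops confirm it: the short jar has its cap at top crop (710,272), and the tall bottle is at (735,40). The left ridge centre is at (135,280) and the right one at (468,254). Now I'll cast rays and cross-check the two views.

```bash
cat > h.py <<'E'
import numpy as np,cv2
from station import manip
def ray(n,p):
    i=manip.camera_info(n);K=i["intrinsics"];T=i["T"]
    d=T[:3,:3]@np.linalg.inv(K)@[p[0],p[1],1];return T[:3,3],d/np.linalg.norm(d)
def onz(n,p,z):
    o,d=ray(n,p);return o+d*(z-o[2])/d[2]
def tri(p,q):
    o,d=ray("top",p);a,b=ray("side",q)
    s=np.linalg.lstsq(np.c_[d,-b],a-o,rcond=None)[0];P,Q=o+d*s[0],a+b*s[1]
    return (P+Q)/2,np.linalg.norm(P-Q)
E
python3 - <<'E'
from h import *
np.set_printoptions(precision=4,suppress=True)
c=lambda x,y:(130+(x+.5)/3.3-.5,135+(y+.5)/3.3-.5); s=lambda x,y:(205+x/2.8,100+y/2.8)
for nm,L,R,S in(("left",[(44,123),(194,104),(208,235),(54,247)],[(114,283),(157,277)],[(243,448),(254,482)]),("right",[(374,98),(524,80),(539,208),(388,226)],[(448,258),(489,250)],[(215,216),(221,239)])):
    P=np.array([onz("top",c(*p),.057) for p in L]);print(nm,P[:,:2].tolist(),"ctr",P.mean(0),"sides",[np.linalg.norm(P[i]-P[i-1]) for i in range(4)])
    yv=P[0]-P[1]+P[3]-P[2]; yaw=np.arctan2(-yv[0],yv[1])
    xv=P[0]-P[3]+P[1]-P[2]; yaw2=np.arctan2(xv[1],xv[0]);print("yaw",yaw,yaw2)
    for y in(yaw,yaw2):print("pred ridge",P.mean(0)[:2]-.1*np.array([np.cos(y),np.sin(y)]))
    r=[onz("top",c(*p),.048) for p in R];print("ridge",(r[0]+r[1])/2,np.linalg.norm(r[0]-r[1]))
    print("side ridge",[onz("side",s(*p),.048) for p in S]); print(tri(c(*np.mean(R,0)),s(*np.mean(S,0))))
print("jar",onz("top",c(710,272),.085),onz("side",s(237,80),.085),tri(c(710,272),s(237,80)))
for n,p in(("syr",(735,40)),):print(n,onz("top",c(*p),.14))
for n,p,z in(("dish",(227,240),.02),("tin",(227,141),.025),("case1",(376,203),.035),("case2",(393,245),.035),("blue ctr",(303,265),.057),("bluecatch",(306,292),.05)):print(n,onz("top",p,z))
E
```

```text
left [[0.6284147993674362, 0.3074209181431257], [0.6460132750654917, 0.15949197284340483], [0.5144085752505092, 0.14414729011101907], [0.5045615964060843, 0.2936240637472164]] ctr [0.5733 0.2262 0.057 ] sides [np.float64(0.12461929655959278), np.float64(0.14897207525030612), np.float64(0.13249625014146332), np.float64(0.14980076384668248)]
yaw 0.09202224036627188 0.11358468808655571
pred ridge [0.4738 0.217 ]
pred ridge [0.474  0.2148]
ridge [0.4722 0.2156 0.048 ] 0.04212105450311101
side ridge [array([0.4771, 0.2012, 0.048 ]), array([0.4691, 0.2391, 0.048 ])]
(array([0.4727, 0.2166, 0.0435]), np.float64(4.409145486203518e-05))
right [[0.6500678372121007, -0.01944038450952955], [0.6668435290554892, -0.16968872761721876], [0.5369847404376584, -0.1803517131650899], [0.5210205856144191, -0.03168753642243205]] ctr [ 0.5937 -0.1003  0.057 ] sides [np.float64(0.12962710316478204), np.float64(0.15118197129099167), np.float64(0.13029583355612165), np.float64(0.14951886732380154)]
yaw 0.10909498446558907 0.0882583507010628
pred ridge [ 0.4943 -0.1112]
pred ridge [ 0.4941 -0.1091]
ridge [ 0.4935 -0.1106  0.048 ] 0.041214802250458184
side ridge [array([ 0.4952, -0.1235,  0.048 ]), array([ 0.4897, -0.0851,  0.048 ])]
(array([ 0.4931, -0.1108,  0.0428]), np.float64(0.0020297922318598467))
jar [ 0.4687 -0.3378  0.085 ] [ 0.4659 -0.333   0.085 ] (array([ 0.4673, -0.3383,  0.0819]), np.float64(0.0033863509275224133))
syr [ 0.6809 -0.3589  0.14  ]
dish [0.4053 0.036  0.02  ]
tin [0.7408 0.0343 0.025 ]
case1 [ 0.5192 -0.4574  0.035 ]
case2 [ 0.3809 -0.503   0.035 ]
blue ctr [ 0.3219 -0.2047  0.057 ]
bluecatch [ 0.2386 -0.212   0.05  ]
```

Run:
```python
from h import *
np.set_printoptions(precision=3,suppress=True)
print("lamp rim: top right-edge ray / heights", [onz("top",(75,320),z) for z in(.3,.5,.7)],[onz("top",(55,320),z) for z in(.3,.5,.7)])
print([onz("side",(418,300),z) for z in(.3,.5,.7)],[onz("side",(505,207),z) for z in(.3,.5,.7)])
```

```text
lamp rim: top right-edge ray / heights [array([0.204, 0.392, 0.3  ]), array([0.235, 0.303, 0.5  ]), array([0.265, 0.215, 0.7  ])] [array([0.205, 0.44 , 0.3  ]), array([0.235, 0.341, 0.5  ]), array([0.265, 0.243, 0.7  ])]
[array([0.296, 0.502, 0.3  ]), array([0.374, 0.649, 0.5  ]), array([0.453, 0.795, 0.7  ])] [array([0.07 , 0.281, 0.3  ]), array([0.223, 0.5  , 0.5  ]), array([0.376, 0.719, 0.7  ])]
```

apply_moves(
  xyz=[
    [27.5,42,0],
    [27.5,42,0],
    [27.5,42,0],
    [27.5,42,0],
    [27.5,42,0],
    [27.5,42,0],
    [27.5,42,0],
    [27.5,42,0],
    [27.5,42,0],
    [27.5,42,0],
  ],
  rot=[
    [0,0,-0.28],
    [0,0,-0.28],
    [0,0,-0.28],
    [0,0,-0.28],
    [0,0,-0.28],
    [0,0,-0.28],
    [0,0,-0.28],
    [0,0,-0.28],
    [0,0,-0.28],
    [0,0,-0.28],
  ],
  hand=[0,0,0,0,0,0,0,0,0,0],
)

```text
time_s: 0.98
ee_pos: [0.5044, -0.3201, 0.4046]
ee_rot: [0.998, 0.055, -0.0, -0.0]
contact_force: [0.8, -0.3, 0.2]
opening: 0.0002
finger_force: 0.0
```

apply_moves(
  xyz=[
    [2,5,0],
    [2,9,0],
    [2,53.5,-2],
    [-3.4,53.5,-5],
    [-3.4,53.5,-5],
    [-3.4,53.5,-5],
    [-3.4,53.5,-5],
    [-3.4,53.5,-8],
    [-3.4,53.5,-10],
    [-3.4,53.5,-10],
  ],
  rot=[
    [0,0,0],
    [0,0,0],
    [0,0,0],
    [0,0,0],
    [0,0,0],
    [0,0,0],
    [0,0,0],
    [0,0,0],
    [0,0,0],
    [0,0,0],
  ],
  hand=[0,0,0,0,0,0,0,0,0,0],
)

```text
time_s: 1.82
ee_pos: [0.4859, 0.0845, 0.3479]
ee_rot: [0.998, 0.055, 0.0, -0.0]
contact_force: [0.6, -0.1, -1.0]
opening: -0.0002
finger_force: 0.0
```

```bash
python3 -c "
from h import *
s=manip.sense();print(s['ee_pos'],s['ee_rot'],s['contact_force'],s['qvel'])"
```

```text
[0.48593671 0.08448634 0.34789895] [ 9.98496435e-01  5.48145271e-02  4.72404393e-04 -1.17685670e-04] [ 0.61202549 -0.06454858 -0.96478975] [-0.94796284  0.26279939 -0.01486455  0.13032791 -0.00728203 -0.39590964
 -0.94826936]
```

apply_moves(
  xyz=[
    [-1.3,11,-3],
    [-1.3,11,-3],
    [-1.3,11,-3],
    [-1.3,11,-5],
    [-1.3,11,-5],
    [-1.3,11,-5],
    [-1.3,11,-5],
  ],
  rot=[
    [0,0,0],
    [0,0,0],
    [0,0,0],
    [0,0,0],
    [0,0,0],
    [0,0,0],
    [0,0,0],
  ],
  hand=[0,0,0,0,0,0,0],
)

```text
time_s: 2.4
ee_pos: [0.4738, 0.1916, 0.2985]
ee_rot: [0.999, 0.054, -0.0, 0.0]
contact_force: [0.3, -0.5, 0.8]
opening: 0.0001
finger_force: 0.0
```

```bash
python3 -c "
from h import *
s=manip.sense();print(s['ee_pos'],s['ee_rot'],s['contact_force'],s['qvel'])
cv2.imwrite('pics/w1.png',manip.camera('wrist')[:,:,::-1])"
```

```text
[0.47377463 0.1915809  0.29849203] [ 9.98539416e-01  5.40267467e-02 -1.37819839e-04  3.55489507e-04] [ 0.25864227 -0.54749872  0.75990576] [ 0.0114765  -0.01485018  0.00200743 -0.00338205 -0.00128441 -0.00297024
 -0.00090198]
```

View pics/w1.png

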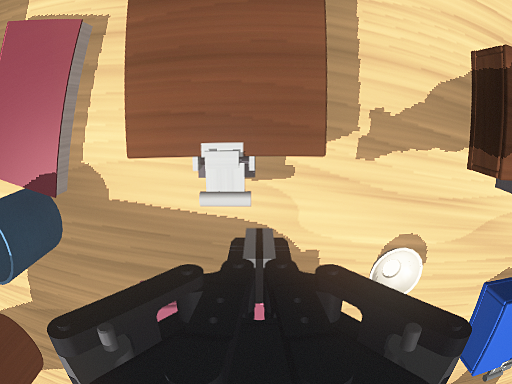

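The wrist view shows the left ridge centred at about (226,199), spanning columns 200–251. It's square with the hand, so I'll cast it onto z = 0.05.

```bash
cat >> h.py <<'E'
from scipy.spatial.transform import Rotation as R
def wz(p,z,s):
    i=manip.camera_info("wrist");K=i["intrinsics"];M=i["mount"]
    v=np.array([p[0]-K[0,2],p[1]-K[1,2]]);r=np.hypot(*v);t=r/K[0,0]
    d=np.r_[v/r*np.sin(t),np.cos(t)]
    Q=R.from_quat(s["ee_rot"]).as_matrix();d=Q@M[:3,:3]@d;o=s["ee_pos"]+Q@M[:3,3]
    return o+d*(z-o[2])/d[2]
E
python3 - <<'E'
from h import *
s=manip.sense()
for p in((226,199),(200,199),(251,199)):print(wz(p,.048,s))
E
```

```text
[0.47506879 0.21699024 0.048     ]
[0.47286693 0.2373257  0.048     ]
[0.47712747 0.19781042 0.048     ]
```

apply_moves(
  xyz=[
    [-0.3,2.5,0],
    [-0.3,2.5,-3],
    [-0.3,2.5,-5.5],
    [-0.3,2.5,-6.8],
    [-0.3,2.5,-6.8],
    [-0.3,2.5,-6.8],
    [-0.3,2.5,-6.8],
    [-0.3,2.5,-6.8],
  ],
  rot=[
    [0,0,0],
    [0,0,0],
    [0,0,0],
    [0,0,0],
    [0,0,0],
    [0,0,0],
    [0,0,0],
    [0,0,0],
  ],
  hand=[0,0,0,0,0,0,0,0],
)

```text
time_s: 3.12
ee_pos: [0.4711, 0.2174, 0.2314]
ee_rot: [0.999, 0.054, 0.001, -0.0]
contact_force: [-0.3, 0.3, 0.3]
opening: 0.0001
finger_force: 0.0
```

apply_moves(
  xyz=[
    [0,0,-0.15],
    [0,0,-0.3],
    [0,0,-0.4],
    [0,0,-0.4],
  ],
  rot=[
    [0,0,0],
    [0,0,0],
    [0,0,0],
    [0,0,0],
  ],
  hand=[0,0,0,0],
)

```text
time_s: 3.45
ee_pos: [0.4705, 0.2177, 0.2261]
ee_rot: [0.998, 0.055, 0.0, -0.0]
contact_force: [-1.3, -0.1, 0.4]
opening: -0.0
finger_force: 0.0
```

apply_moves(
  xyz=[
    [0,0,-0.1],
    [0,0,-0.2],
    [0,0,-0.2],
  ],
  rot=[
    [0,0,0],
    [0,0,0],
    [0,0,0],
  ],
  hand=[0,0,0],
)

```text
time_s: 3.7
ee_pos: [0.4705, 0.2177, 0.2238]
ee_rot: [0.998, 0.055, -0.0, 0.0]
contact_force: [-0.4, 0.2, 0.6]
opening: -0.0001
finger_force: 0.0
```

apply_moves(
  xyz=[
    [0,0,-0.05],
    [0,0,-0.1],
    [0,0,-0.1],
  ],
  rot=[
    [0,0,0],
    [0,0,0],
    [0,0,0],
  ],
  hand=[0,0,0],
)

```text
time_s: 3.95
ee_pos: [0.4704, 0.2177, 0.2232]
ee_rot: [0.998, 0.055, -0.0, 0.0]
contact_force: [-1.9, -1.1, 4.4]
opening: -0.0
finger_force: 2.6
```

apply_moves(
  xyz=[
    [0,0,-0.05],
    [0,0,-0.05],
    [0,0,-0.05],
  ],
  rot=[
    [0,0,0],
    [0,0,0],
    [0,0,0],
  ],
  hand=[0,0,0],
)

```text
time_s: 4.2
ee_pos: [0.4704, 0.2177, 0.2228]
ee_rot: [0.998, 0.055, -0.0, -0.0]
contact_force: [-2.1, -0.3, 6.2]
opening: 0.0
finger_force: 3.2
```

apply_moves(
  xyz=[
    [0,0,-0.05],
    [0,0,-0.05],
    [0,0,-0.05],
  ],
  rot=[
    [0,0,0],
    [0,0,0],
    [0,0,0],
  ],
  hand=[0,0,0],
)

```text
time_s: 4.45
ee_pos: [0.4703, 0.2177, 0.2224]
ee_rot: [0.998, 0.055, -0.0, -0.0]
contact_force: [-2.1, -0.3, 7.7]
opening: -0.0002
finger_force: 3.8
```

apply_moves(
  xyz=[
    [0,0,-0.05],
    [0,0,-0.05],
    [0,0,-0.05],
  ],
  rot=[
    [0,0,0],
    [0,0,0],
    [0,0,0],
  ],
  hand=[0,0,0],
)

```text
time_s: 4.7
ee_pos: [0.4703, 0.2177, 0.2219]
ee_rot: [0.998, 0.055, -0.0, 0.0]
contact_force: [-2.6, -1.1, 8.3]
opening: 0.0004
finger_force: 4.3
```

apply_moves(
  xyz=[
    [0,0,-0.04],
    [0,0,-0.04],
    [0,0,-0.04],
  ],
  rot=[
    [0,0,0],
    [0,0,0],
    [0,0,0],
  ],
  hand=[0,0,0],
)

```text
time_s: 4.95
ee_pos: [0.4702, 0.2177, 0.2216]
ee_rot: [0.998, 0.055, -0.0, 0.0]
contact_force: [-1.8, -0.0, 9.3]
opening: 0.0001
finger_force: 4.8
```

apply_moves(
  xyz=[
    [0,0,-0.04],
    [0,0,-0.04],
    [0,0,-0.04],
  ],
  rot=[
    [0,0,0],
    [0,0,0],
    [0,0,0],
  ],
  hand=[0,0,0],
)

```text
time_s: 5.2
ee_pos: [0.4701, 0.2177, 0.2212]
ee_rot: [0.998, 0.055, -0.0, 0.0]
contact_force: [-4.0, -0.7, 10.9]
opening: -0.0003
finger_force: 5.2
```

apply_moves(
  xyz=[
    [0,0,-0.04],
    [0,0,-0.04],
    [0,0,-0.04],
  ],
  rot=[
    [0,0,0],
    [0,0,0],
    [0,0,0],
  ],
  hand=[0,0,0],
)

```text
time_s: 5.45
ee_pos: [0.4701, 0.2176, 0.2209]
ee_rot: [0.998, 0.055, -0.0, 0.0]
contact_force: [-2.9, -1.0, 11.7]
opening: 0.0002
finger_force: 5.7
```

It holds at about 12 N with the ridge 2.3 mm down, so this catch is the stiff one. I'll lift off and go to the right-hand box.

apply_moves(
  xyz=[
    [0,0,3],
    [0,0,6],
    [0,-4,7.5],
    [0.5,-8,7.5],
    [1,-12,7.5],
    [2,-33,7.5],
    [2,-33,7.5],
    [2,-33,7.5],
    [2,-33,7.5],
    [2,-33,7.5],
  ],
  rot=[
    [0,0,0],
    [0,0,0],
    [0,0,0],
    [0,0,0],
    [0,0,0],
    [0,0,0],
    [0,0,0],
    [0,0,0],
    [0,0,0],
    [0,0,0],
  ],
  hand=[0,0,0,0,0,0,0,0,0,0],
)

```text
time_s: 6.28
ee_pos: [0.4901, -0.1124, 0.2954]
ee_rot: [0.998, 0.055, -0.0, 0.0]
contact_force: [1.2, 0.5, -0.9]
opening: 0.0
finger_force: 0.0
```

apply_moves(
  xyz=[
    [0,0,0],
    [0,0,0],
  ],
  rot=[
    [0,0,0],
    [0,0,0],
  ],
  hand=[0,0],
)

```text
time_s: 6.45
ee_pos: [0.49, -0.1135, 0.2953]
ee_rot: [0.999, 0.052, -0.0, 0.0]
contact_force: [-0.8, 0.8, -0.6]
opening: 0.0003
finger_force: 0.0
```

Run:
```python
from h import *
s=manip.sense();print(s['ee_pos'],s['contact_force'])
im=manip.camera('wrist')[:,:,::-1];cv2.imwrite('pics/w2.png',im)
# grey catch mask
b,g,r=[im[:,:,k].astype(int) for k in range(3)]
m=((abs(r-b)<15)&(r>90)).astype(np.uint8)
n,l,st,c=cv2.connectedComponentsWithStats(m)
for k in range(1,n):
    if st[k,4]>150:print(st[k],c[k])
```

```text
[ 0.48997965 -0.11347839  0.29525526] [-0.76821072  0.8359256  -0.63694346]
[ 223  139   63   65 3044] [253.9651774  171.36498029]
[244 230  12  38 308] [250.02922078 246.16558442]
[263 230  12  38 296] [267.87837838 246.0777027 ]
[ 76 234  51  53 635] [105.86771654 256.55433071]
[ 478  237   34   42 1005] [496.01293532 257.09751244]
[ 18 347  17  16 160] [ 25.73125 355.40625]
```

View pics/w2.png

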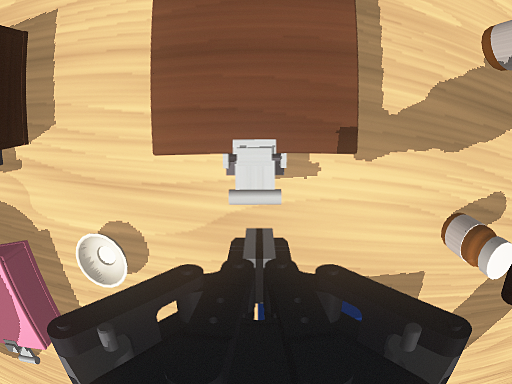

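The right ridge is at (255,197), nearly straight ahead of the fingers.

Run:
```python
from h import *
s=manip.sense()
for p in((255,197),(229,197),(281,197)):print(wz(p,.048,s))
print("jar cap",wz((495,259),.085,s))
```

```text
[ 0.4960878  -0.10765854  0.048     ]
[ 0.49400403 -0.08809621  0.048     ]
[ 0.49815592 -0.12717521  0.048     ]
jar cap [ 0.47153916 -0.32301659  0.085     ]
```

apply_moves(
  xyz=[
    [0.1,0.4,-2.5],
    [0.1,0.4,-5],
    [0.1,0.4,-6.2],
    [0.1,0.4,-6.7],
    [0.1,0.4,-6.7],
    [0.1,0.4,-6.7],
  ],
  rot=[
    [0,0,0],
    [0,0,0],
    [0,0,0],
    [0,0,0],
    [0,0,0],
    [0,0,0],
  ],
  hand=[0,0,0,0,0,0],
)

```text
time_s: 7.0
ee_pos: [0.4916, -0.1052, 0.2286]
ee_rot: [0.998, 0.056, -0.0, -0.0]
contact_force: [-0.3, -0.9, -0.2]
opening: -0.0005
finger_force: 0.0
```

apply_moves(
  xyz=[
    [0,0,-0.1],
    [0,0,-0.2],
    [0,0,-0.3],
    [0,0,-0.4],
    [0,0,-0.5],
    [0,0,-0.5],
  ],
  rot=[
    [0,0,0],
    [0,0,0],
    [0,0,0],
    [0,0,0],
    [0,0,0],
    [0,0,0],
  ],
  hand=[0,0,0,0,0,0],
)

```text
time_s: 7.5
ee_pos: [0.4915, -0.1065, 0.2234]
ee_rot: [0.998, 0.055, 0.0, 0.0]
contact_force: [-0.8, 0.2, 1.0]
opening: 0.0002
finger_force: 0.8
```

apply_moves(
  xyz=[
    [0,0,-0.1],
    [0,0,-0.1],
    [0,0,-0.1],
  ],
  rot=[
    [0,0,0],
    [0,0,0],
    [0,0,0],
  ],
  hand=[0,0,0],
)

```text
time_s: 7.75
ee_pos: [0.4913, -0.1065, 0.2224]
ee_rot: [0.998, 0.055, -0.0, 0.0]
contact_force: [-1.7, -0.1, 1.8]
opening: -0.0004
finger_force: 1.2
```

Contact at 0.2234, and this catch is soft. I'll continue in 0.5–1 mm steps.

apply_moves(
  xyz=[
    [0,0,-0.05],
    [0,0,-0.1],
    [0,0,-0.15],
    [0,0,-0.2],
    [0,0,-0.2],
  ],
  rot=[
    [0,0,0],
    [0,0,0],
    [0,0,0],
    [0,0,0],
    [0,0,0],
  ],
  hand=[0,0,0,0,0],
)

```text
time_s: 8.17
ee_pos: [0.4911, -0.1065, 0.2203]
ee_rot: [0.998, 0.055, -0.0, 0.0]
contact_force: [-1.6, -1.1, 4.5]
opening: -0.0002
finger_force: 2.4
```

apply_moves(
  xyz=[
    [0,0,-0.05],
    [0,0,-0.1],
    [0,0,-0.15],
    [0,0,-0.2],
    [0,0,-0.2],
  ],
  rot=[
    [0,0,0],
    [0,0,0],
    [0,0,0],
    [0,0,0],
    [0,0,0],
  ],
  hand=[0,0,0,0,0],
)

```text
time_s: 8.58
ee_pos: [0.4909, -0.1065, 0.2183]
ee_rot: [0.998, 0.055, -0.001, 0.0]
contact_force: [-1.6, -0.5, 6.4]
opening: 0.0002
finger_force: 3.5
```

apply_moves(
  xyz=[
    [0,0,-0.05],
    [0,0,-0.1],
    [0,0,-0.15],
    [0,0,-0.2],
    [0,0,-0.2],
  ],
  rot=[
    [0,0,0],
    [0,0,0],
    [0,0,0],
    [0,0,0],
    [0,0,0],
  ],
  hand=[0,0,0,0,0],
)

```text
time_s: 9.0
ee_pos: [0.4915, -0.1063, 0.2161]
ee_rot: [0.998, 0.055, 0.0, -0.0]
contact_force: [-0.0, -0.1, 0.0]
opening: 0.0
finger_force: 0.0
```

apply_moves(
  xyz=[
    [0,0,-0.05],
    [0,0,-0.1],
    [0,0,-0.15],
    [0,0,-0.15],
  ],
  rot=[
    [0,0,0],
    [0,0,0],
    [0,0,0],
    [0,0,0],
  ],
  hand=[0,0,0,0],
)

```text
time_s: 9.33
ee_pos: [0.4916, -0.1063, 0.2147]
ee_rot: [0.998, 0.055, 0.0, -0.0]
contact_force: [0.3, -0.2, 0.7]
opening: 0.0002
finger_force: 0.0
```

It clicked: the force dropped to zero. I'll retreat, open the hand and move over the jar.

apply_moves(
  xyz=[
    [-0.5,0,2.5],
    [-0.5,0,6],
    [-0.5,0,9.5],
    [-0.5,-4,9.5],
    [-2.3,-8,9.5],
    [-2.3,-20,9.5],
    [-2.3,-23,9.5],
    [-2.3,-23,9.5],
    [-2.3,-23,9.5],
    [-2.3,-23,9.5],
  ],
  rot=[
    [0,0,0],
    [0,0,0],
    [0,0,0],
    [0,0,0],
    [0,0,0],
    [0,0,0],
    [0,0,0],
    [0,0,0],
    [0,0,0],
    [0,0,0],
  ],
  hand=[0,0,0,0,7,7,7,7,7,7],
)

```text
time_s: 10.17
ee_pos: [0.467, -0.3429, 0.3098]
ee_rot: [0.999, 0.051, 0.0, 0.002]
contact_force: [-0.3, -0.3, 0.2]
opening: 0.0697
finger_force: 0.0
```

apply_moves(
  xyz=[
    [0,0,0],
    [0,0,0],
    [0,0,0],
  ],
  rot=[
    [0,0,0],
    [0,0,0],
    [0,0,0],
  ],
  hand=[7,7,7],
)

```text
time_s: 10.42
ee_pos: [0.4687, -0.3348, 0.3098]
ee_rot: [0.998, 0.056, -0.0, -0.0]
contact_force: [0.3, 1.2, -0.1]
opening: 0.0699
finger_force: 0.0
```

Run:
```python
from h import *
s=manip.sense();print(s['ee_pos'],s['contact_force'],s['opening'])
im=manip.camera('wrist')[:,:,::-1]
t=manip.camera('top')[:,:,::-1]
o=np.hstack([cv2.resize(im,(400,300)),cv2.resize(t[100:280,130:370],(400,300))])
cv2.imwrite('pics/w3.png',o);cv2.imwrite('pics/w3full.png',im)
```

```text
[ 0.46871417 -0.33483773  0.30975272] [ 0.26304359  1.18604079 -0.12885665] 0.06986383260219485
```

View pics/w3.png

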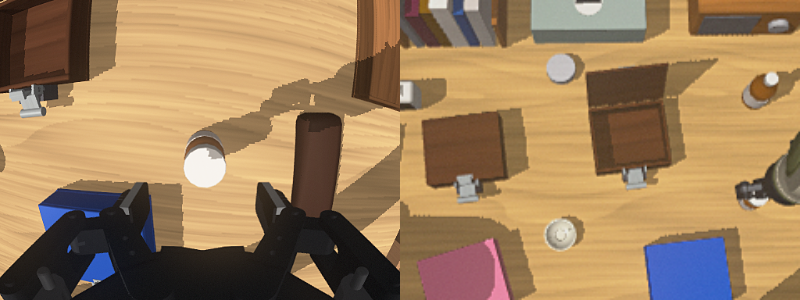

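The right lid stands open (right-hand panel). The wrist view shows the jar cap between the fingers at about (261,215) full scale.

Run:
```python
from h import *
s=manip.sense()
im=cv2.imread('pics/w3full.png');m=(im.min(2)>185).astype(np.uint8);m[:150]=0;m[270:]=0;m[:,:200]=0;m[:,320:]=0
n,l,st,c=cv2.connectedComponentsWithStats(m);k=1+st[1:,4].argmax();print(st[k],c[k])
for z in(.085,):
  P=wz(c[k],z,s);print(P);print(wz((st[k,0],c[k][1]),z,s),wz((st[k,0]+st[k,2],c[k][1]),z,s))
  print(R.from_quat(s["ee_rot"]).inv().apply(P-s["ee_pos"]))
```

```text
[ 235  189   54   51 1982] [260.59182644 215.61301715]
[ 0.46813746 -0.33600947  0.085     ]
[ 0.46614933 -0.3184658   0.085     ] [ 0.47025807 -0.35552265  0.085     ]
[-0.00080294  0.001166    0.22491085]
```

apply_moves(
  xyz=[
    [0,-0.1,-2],
    [0,-0.1,-5],
    [0,-0.1,-8],
    [0,-0.1,-10],
    [0,-0.1,-10.7],
    [0,-0.1,-10.7],
    [0,-0.1,-10.7],
    [0,-0.1,-10.7],
  ],
  rot=[
    [0,0,0],
    [0,0,0],
    [0,0,0],
    [0,0,0],
    [0,0,0],
    [0,0,0],
    [0,0,0],
    [0,0,0],
  ],
  hand=[7,7,7,7,7,7,7,7],
)

```text
time_s: 11.18
ee_pos: [0.4689, -0.3374, 0.2041]
ee_rot: [0.998, 0.055, 0.001, 0.0]
contact_force: [0.1, -0.1, 1.0]
opening: 0.0698
finger_force: 0.0
```

apply_moves(
  xyz=[
    [0,0,0],
    [0,0,0],
    [0,0,0],
    [0,0,0],
    [0,0,0],
    [0,0,0],
    [0,0,0],
    [0,0,0],
  ],
  rot=[
    [0,0,0],
    [0,0,0],
    [0,0,0],
    [0,0,0],
    [0,0,0],
    [0,0,0],
    [0,0,0],
    [0,0,0],
  ],
  hand=[6,5,4.5,3.8,3.5,3.5,3.5,3.5],
)

```text
time_s: 11.85
ee_pos: [0.4685, -0.3375, 0.204]
ee_rot: [0.998, 0.055, 0.001, 0.0]
contact_force: [-2.8, 2.4, 10.5]
opening: 0.0403
finger_force: 59.3
```

apply_moves(
  xyz=[
    [0,0,1],
    [0,0,3],
    [0,0,6],
    [0,0,9],
    [2,3,11],
    [4,6,11],
    [6,9,11],
    [7,12,11],
    [8,15,11],
    [8,15,11],
  ],
  rot=[
    [0,0,0],
    [0,0,0],
    [0,0,0],
    [0,0,0],
    [0,0,0],
    [0,0,0],
    [0,0,0],
    [0,0,0],
    [0,0,0],
    [0,0,0],
  ],
  hand=[3.5,3.5,3.5,3.5,3.5,3.5,3.5,3.5,3.5,3.5],
)

```text
time_s: 12.68
ee_pos: [0.5507, -0.1804, 0.3135]
ee_rot: [0.998, 0.059, 0.001, -0.002]
contact_force: [0.4, 0.8, -1.6]
opening: 0.0404
finger_force: 60.9
```

apply_moves(
  xyz=[
    [1,3,0],
    [2,6,0],
    [2.7,8.5,0],
    [2.7,8.5,0],
    [2.7,8.5,0],
    [2.7,8.5,0],
  ],
  rot=[
    [0,0,0],
    [0,0,0],
    [0,0,0],
    [0,0,0],
    [0,0,0],
    [0,0,0],
  ],
  hand=[3.5,3.5,3.5,3.5,3.5,3.5],
)

```text
time_s: 13.18
ee_pos: [0.5751, -0.1029, 0.3131]
ee_rot: [0.998, 0.055, -0.0, 0.0]
contact_force: [-0.2, 0.1, -1.9]
opening: 0.0404
finger_force: 61.0
```

Run:
```python
from h import *
s=manip.sense();print(s['ee_pos'],s['contact_force'],s['opening'],s['finger_force'])
im=manip.camera('wrist')[:,:,::-1]
t=manip.camera('side')[:,:,::-1]
o=np.hstack([cv2.resize(im,(400,300)),cv2.resize(t[80:260,170:410],(400,300))])
cv2.imwrite('pics/w4.png',o);cv2.imwrite('pics/w4full.png',im)
```

```text
[ 0.57507746 -0.10291113  0.31312115] [-0.17188542  0.06328482 -1.91870366] 0.04035502475942234 61.038976103291134
```

View pics/w4.png

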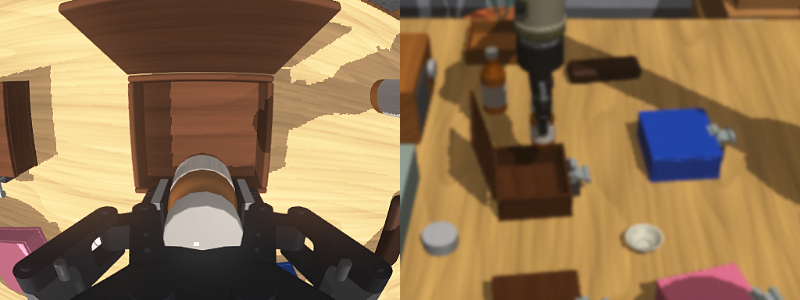

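The jar is held upright and centred on the open compartment, so I'll lower it, slowly near the floor.

apply_moves(
  xyz=[
    [0,0,-1.5],
    [0,0,-4],
    [0,0,-6.5],
    [0,0,-8.5],
    [0,0,-9.3],
    [0,0,-9.8],
    [0,0,-9.8],
    [0,0,-9.8],
  ],
  rot=[
    [0,0,0],
    [0,0,0],
    [0,0,0],
    [0,0,0],
    [0,0,0],
    [0,0,0],
    [0,0,0],
    [0,0,0],
  ],
  hand=[3.5,3.5,3.5,3.5,3.5,3.5,3.5,3.5],
)

```text
time_s: 13.95
ee_pos: [0.5756, -0.1029, 0.2155]
ee_rot: [0.999, 0.055, 0.0, 0.0]
contact_force: [-0.2, -1.6, -1.0]
opening: 0.0401
finger_force: 61.0
```

apply_moves(
  xyz=[
    [0,0,-0.1],
    [0,0,-0.2],
    [0,0,-0.2],
  ],
  rot=[
    [0,0,0],
    [0,0,0],
    [0,0,0],
  ],
  hand=[3.5,3.5,3.5],
)

```text
time_s: 14.2
ee_pos: [0.5756, -0.1024, 0.2135]
ee_rot: [0.998, 0.055, 0.001, 0.0]
contact_force: [-0.0, -0.3, -1.1]
opening: 0.0404
finger_force: 61.0
```

apply_moves(
  xyz=[
    [0,0,-0.1],
    [0,0,-0.1],
    [0,0,-0.1],
  ],
  rot=[
    [0,0,0],
    [0,0,0],
    [0,0,0],
  ],
  hand=[3.5,3.5,3.5],
)

```text
time_s: 14.45
ee_pos: [0.5754, -0.1023, 0.2119]
ee_rot: [0.998, 0.055, 0.0, 0.0]
contact_force: [-0.1, -0.4, -0.2]
opening: 0.0399
finger_force: 61.0
```

apply_moves(
  xyz=[
    [0,0,-0.05],
    [0,0,-0.05],
    [0,0,-0.05],
  ],
  rot=[
    [0,0,0],
    [0,0,0],
    [0,0,0],
  ],
  hand=[3.5,3.5,3.5],
)

```text
time_s: 14.7
ee_pos: [0.5754, -0.1024, 0.2113]
ee_rot: [0.998, 0.055, -0.0, -0.0]
contact_force: [-0.4, 0.0, -0.8]
opening: 0.0403
finger_force: 61.0
```

apply_moves(
  xyz=[
    [0,0,-0.05],
    [0,0,-0.05],
    [0,0,-0.05],
  ],
  rot=[
    [0,0,0],
    [0,0,0],
    [0,0,0],
  ],
  hand=[3.5,3.5,3.5],
)

```text
time_s: 14.95
ee_pos: [0.5755, -0.1023, 0.2111]
ee_rot: [0.998, 0.055, 0.0, -0.0]
contact_force: [-1.2, 0.1, 3.5]
opening: 0.0402
finger_force: 61.5
```

Floor touched (3.5 N). I'll open to 6.2 cm and hold before lifting.

apply_moves(
  xyz=[
    [0,0,0],
    [0,0,0],
    [0,0,0],
    [0,0,0],
    [0,0,0],
    [0,0,0],
    [0,0,0],
  ],
  rot=[
    [0,0,0],
    [0,0,0],
    [0,0,0],
    [0,0,0],
    [0,0,0],
    [0,0,0],
    [0,0,0],
  ],
  hand=[4.3,4.7,5.2,5.7,6.2,6.2,6.2],
)

```text
time_s: 15.53
ee_pos: [0.5754, -0.1024, 0.2108]
ee_rot: [0.998, 0.055, -0.0, -0.0]
contact_force: [-0.6, -0.7, -0.5]
opening: 0.0619
finger_force: 0.0
```

apply_moves(
  xyz=[
    [0,0,1],
    [0,0,3],
    [0,0,6],
    [0,0,9],
    [0,0,12],
    [0,-3,14],
    [-2,-7,14],
    [-4,-11,14],
    [-6,-15,14],
    [-6,-15,14],
  ],
  rot=[
    [0,0,0],
    [0,0,0],
    [0,0,0],
    [0,0,0],
    [0,0,0],
    [0,0,0],
    [0,0,0],
    [0,0,0],
    [0,0,0],
    [0,0,0],
  ],
  hand=[6.2,6.2,6.2,6.2,6.2,6.2,6.2,6.2,6.2,6.2],
)

```text
time_s: 16.37
ee_pos: [0.5115, -0.2588, 0.3519]
ee_rot: [0.999, 0.051, -0.001, 0.002]
contact_force: [-0.7, -1.2, 0.4]
opening: 0.062
finger_force: 0.0
```

apply_moves(
  xyz=[
    [0,0,0],
    [0,0,0],
    [0,0,0],
  ],
  rot=[
    [0,0,0],
    [0,0,0],
    [0,0,0],
  ],
  hand=[6.2,6.2,6.2],
)

```text
time_s: 16.62
ee_pos: [0.5161, -0.2511, 0.3512]
ee_rot: [0.998, 0.056, 0.0, -0.0]
contact_force: [-0.1, -0.1, -0.3]
opening: 0.0619
finger_force: 0.0
```

Run:
```python
from h import *
t=manip.camera('top')[:,:,::-1];u=manip.camera('side')[:,:,::-1]
o=np.hstack([cv2.resize(t[100:280,130:370],(400,300)),cv2.resize(u[80:260,170:410],(400,300))])
cv2.imwrite('pics/w5.png',o)
```

```text
(no output)
```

View pics/w5.png

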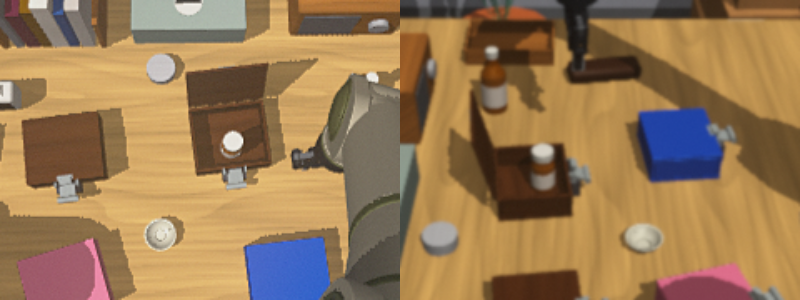

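The jar stands upright in the open right-hand box, at (232,145) in the top panel and (542,167) in the side panel. The lid is open and nothing else has moved.

```bash
python3 -c "
from station import manip
print(manip.sign_off())"
```

```text
the job is handed in; nothing more can be done
None
```

The left catch held at about 12 N, so I left it; the right catch clicked at about 7 N, its lid is open, the pill jar stands upright and released inside, the last pictures show nothing else moved, and the job is handed in (the hand-in returned no verdict).

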